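# Shut and latch the spares chest

### The arm

A 6-joint arm with a two-finger parallel gripper is mounted at the origin on the work surface. World frame = base frame: x ahead of the robot, y to its left, z up, the work surface at z = 0. Lengths are in m, angles in rad, forces in N, time in s.
With the tool pointing down it reaches from about 0.275 to 1 m from the base axis. Payload 8.4 kg.
Tool frame: the origin (TCP) lies on the centre line of the jaws, within the pads' length; the fingertips stand 17 mm ahead of it and the grasp point (between the pads) lies 2 mm behind it (bot.tcp_to_tips is the z of the fingertips in the tool frame, in m); z points along the fingers, y is the line along which they close (so a half turn about z gives the same grasp; the last joint's range is limited). The gripper opens to 85 mm and grips with 20 to 120 N. Pads are 22 mm wide; open, the fingers measure 114 mm over their backs; the gripper's body (76 mm by 85 mm) begins 54 mm behind the grasp point. The pads swing forward as they close: fully open they stand 13 mm farther back than shut.
Start: joints at [1.279, 0.353, 1.633, -0, 1.155, -0.002], TCP at [0.179, 0.599, 0.248] pointing down, gripper open.
Joint ranges: [-2.63, 2.63], [-0.92, 2.1], [0.06, 2.66], [-1.3, 4.44], [0, 2.69], [-3.02, 3.02]. Speed limits (rad/s): [2.22, 2.22, 2.79, 3.14, 3.14, 3.14].

### API

Orientations are given as a unit quaternion [x, y, z, w].
In Python, from workcell import bot, hand, kinematics, get_obs, vision, hand_in gives the robot as it stands. The module is installed in compiled form; this text tells all that it offers. Calls block until the motion is done:
- bot.reach(position, orientation): joint-space move of the TCP to a pose.
- bot.servo_line(position, ori=None, velocity=0.15): straight line of the TCP; ori=None keeps the orientation; velocity is the mean speed in m/s.
- bot.goto_joints(angles): joint-space move.
- hand.move_gripper(opening, strength=None): finger opening in m; strength is the grip in N (None keeps the last); returns when the fingers have stopped.
- bot.dwell(seconds).
- kinematics.solve_ik(position, orientation): joint angles nearest the present ones, or None.
- get_obs(): the state.
- vision.read_camera(name): name is "scene" or "top" or "wrist"; returns a dict with "frame" (384x512x3 uint8, red, green, blue), "intrinsics" (3x3 intrinsics, pixels), "view" (4x4, takes a point from world to camera coordinates). Camera axes: x right, y down, z forward; pixel columns grow to the right and rows downward; lengths in m; the calibration is good to about 2 mm. A picture is of the moment at which its call begins. There is no depth.
A pose or a line that the arm cannot do raises bot.IKError and nothing moves.
- hand_in(): hands the job in; it is judged then, once.
The state is a dict: "time_s": time; "joint_pos": joint angles; "joint_vel": joint speeds; "joint_efforts": joint torques, N m; "position": TCP position; "orientation": TCP orientation; "wrist_force": force on the tool from outside, world axes, zero at the start; "ft_torque": the same for the moment, N m; "gripper_width": finger opening in m; "grip_force": force on a finger pad.
Only numpy, scipy, OpenCV 4.12 (cv2) and the standard library are available. Lean on these libraries where they do the work, as an engineer would, in place of code of your own. Each camera call takes 0.05 s, during which the arm holds its last target. There are 200 camera calls.

### The job

Shut the hinged lid of the grey spares chest on the counter. Then swing the latch's wire loop over so that its bar sits behind and under the lip of the keeper hook on the lid, and fold the lever back until it snaps down over centre and lies flat, with the loop drawn tight. Leave the tin on the chest and the bottles and other things around it where they are.

Things in the scene. Friction and masses are not known exactly. Their poses are not given: they have to be found in the camera images.
- chest: Grey steel chest fixed to the counter, 300 (its x) by 200 (its y) by 110 mm high. Origin: centre of its underside. +x runs from the latch end (fixed deck, x -150 to -10 mm) to the lid end (lid, x -8 to 148 mm when shut); both tops at z 110 mm. Latch and keeper lie on the centre line and move in the plane y = 0. A handle sticks out 17 mm at the latch end.
- lid (a joint): Angle of the lid about its hinge (along chest y, at chest x 148, z 110 mm): 0 shut, a stop; grows as the free edge near the latch rises, to 1.3. Steel plate 156 mm long, 198 mm wide, 0.4 to 0.6 kg. A stiff hinge holds it at any angle; 1 to 6 N pressed down near its free edge shuts it. Starts half open.
- lid_push (a point): Point on the lid's top face, 120 mm from the hinge and 55 mm to +y of the centre line, clear of the keeper: a place to push it down. Axes are the lid's: z out of its top face, x towards the hinge.
- keeper (a point): Where the bar's centre sits when drawn tight in the keeper: on the lid, 106.6 mm from the hinge, 22 mm above its top face. Axes of the lid (the chest's when shut). The keeper is a steel hook 16 mm wide: a post 30 mm high, 8 mm thick, its face 3 mm to -x of this point; a lip at its top to +x over the bar; a sill under the bar, 17 mm high, to 19 mm +x of this point.
- lip_edge (a point): Top outer edge of the keeper's lip: 2 mm to +x of the keeper point and 8 mm above it (30 mm above the lid's face). The lip is 4 mm thick. The bar, 6 mm thick, must come down on the +x side of this edge, its centre at least 4 mm to +x of it, until its centre is at least 7 mm lower than this edge; then it can be drawn back under the lip.
- lever (a joint): Angle of the latch lever about lever_axis: 0 flat, pointing to chest -x (stop); 1.57 upright; 2.1 leaning to the keeper (stop, fully open). Stays where left. From about 1.8 up the loop reaches past the lip; from lower, pulling the bar towards the keeper with a few newtons brings the lever along. With the loop hooked, folding it back takes 2 to 6 N at its tip and it snaps down near flat.
- lever_axis (a point): Lever's axle, along chest y, at chest x -45 mm, z 132 mm (22 mm above the deck). Between two cheeks 20 mm wide over all.
- lever_tip (a point): Near the lever's end, 66 mm from its axis, mid thickness. The lever is a steel strip 14 mm wide (20 mm at its tip), 5 mm thick, 70 mm long from the axis; when flat it lies 23 to 28 mm above the deck. Axes: x from tip to axis, z out of the face that is on top when it lies flat.
- loop_pin (a point): Pivot of the loop, a pin on the lever 16 mm from the lever's axis: with the lever at 0 it lies 15.5 mm to chest -x of the axis and 4 mm below it, and it turns with the lever.
- loop (a joint): Angle of the wire loop about loop_pin, -0.4 to 4.4. Its elevation above the chest's +x direction is this value minus the lever's: about 0 when level towards the keeper, 1.57 straight up, more when leaning back over the deck. Starts upright or leaning back; pivot friction holds it within about 30 degrees of upright, beyond that it falls. Under 1 N at the bar swings it.
- loop_bar (a point): Middle of the bar across the loop's free end, 95 mm from its pin. The bar lies along chest y, 6 mm thick, a 12 mm ball at each end (50 mm over the balls): with a finger on each ball it can turn between them. The opening inside the loop is 26 mm wide; the lever passes through it. Springs let the loop stretch up to 12 mm, 2.5 N per mm beyond 7.5 N.
- tin: Small aluminium tin, 36 mm across, 36 mm high, standing on the chest's deck near a corner. Origin: centre of its underside. Leave alone.
- bottle_tall: Amber bottle, 72 mm across, 220 mm high. Origin: centre of its underside. Leave alone.
- bottle_small: Clear bottle, 56 mm across, 150 mm high. Origin: centre of its underside. Leave alone.
- jar: Clear jar with a lid, 68 mm across, 90 mm high. Origin: centre of its underside. Leave alone.
- carton: Cardboard carton, 90 by 60 by 40 mm high. Origin: centre of its underside. Leave alone.
- oil_can: Steel can, 64 mm across, 110 mm high. Origin: centre of its underside. Leave alone.
- wrench: Steel wrench lying on the counter, along its x. Leave alone.
- spool: Black spool, 52 mm across, 38 mm high. Origin: centre of its underside. Leave alone.

How it is judged:
On the way, in this order (a step that is already met when the one before it is completed fails the run):
1. the lid is shut (value of joint lid below 0.03 rad), for 0.2 s.
2. with the lid shut, the loop's bar is hooked behind the keeper's post, at or beyond its place, below the level of the lip (value of joint lid below 0.03 rad and x of loop_bar in the frame of keeper between -0.003 and 0.02 m and z of loop_bar in the frame of keeper between -0.006 and 0.003 m), for 0.2 s.
At the end, for the whole second after the job is handed in: The lid is shut (within 0.03 rad), the lever is down flat (within 0.08 rad) and at rest, and the loop's bar sits tight in the keeper: within 3.5 mm of the keeper point along x, and below the lip (at most 3 mm above and 6 mm below that point) (value of joint lid below 0.03 rad and value of joint lever below 0.08 rad and x of loop_bar in the frame of keeper between -0.0035 and 0.0035 m and z of loop_bar in the frame of keeper between -0.006 and 0.003 m and velocity of joint lever below 0.1 rad/s); the robot touches nothing.
It fails at once if a bystander (tin, bottle, jar, carton, can, wrench or spool) is moved by more than 30 mm (distance of any of tin, bottle_tall, bottle_small, jar, carton, oil_can, wrench, spool from where it was at the start of the episode above 0.03 m).
It also fails if it takes over 58 s, if anything falls off the work surface, if the arm or the gripper's body presses on something with over 40 N, if the wrist force passes 120 N, or if a joint passes its speed limit or range.

## Working session

There is one attempt and no reset: what is moved stays moved. The work goes in short steps, each a Python script; the robot and the scene stay as the last script left them, time stands still between calls to the robot, and variables do not carry over. Pictures are saved under pics/ and viewed, at most 10 in all, crops included, and the job is handed in when it is done.

```bash
mkdir -p pics; python3 - <<'E'
from workcell import vision,get_obs
import cv2,numpy as np
for n in ["scene","top","wrist"]:
    r=vision.read_camera(n); cv2.imwrite(f"pics/{n}0.png",r["frame"][:,:,::-1]); print(n,np.round(r["intrinsics"],1).tolist(),np.round(r["view"],3).tolist())
a=cv2.imread("pics/scene0.png");b=cv2.imread("pics/top0.png")
print(get_obs()["orientation"])
E
```

```text
scene [[442.1, 0.0, 252.2], [0.0, 442.1, 188.8], [0.0, 0.0, 1.0]] [[0.691, 0.723, -0.001, -0.428], [0.497, -0.476, -0.726, -0.213], [-0.525, 0.501, -0.688, 1.301], [0.0, 0.0, 0.0, 1.0]]
top [[412.2, 0.0, 260.1], [0.0, 412.2, 191.7], [0.0, 0.0, 1.0]] [[-0.011, -1.0, -0.011, 0.031], [-0.994, 0.012, -0.11, 0.594], [0.11, 0.01, -0.994, 1.037], [0.0, 0.0, 0.0, 1.0]]
wrist [[309.6, 0.0, 259.3], [0.0, 309.6, 195.5], [0.0, 0.0, 1.0]] [[0.285, 0.959, -0.002, -0.624], [0.909, -0.27, 0.319, -0.041], [0.305, -0.093, -0.948, 0.382], [0.0, 0.0, 0.0, 1.0]]
[ 1.44375343e-01  9.89522839e-01 -5.50737331e-04 -8.53676775e-05]
```

View pics/scene0.png

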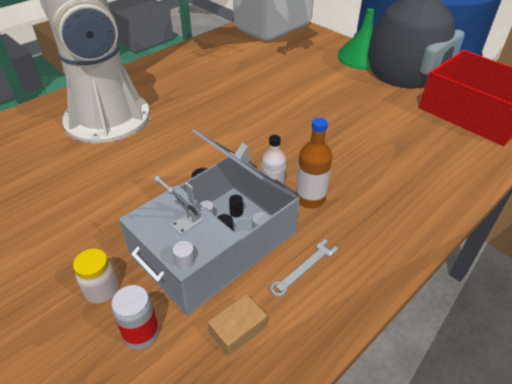

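View pics/top0.png

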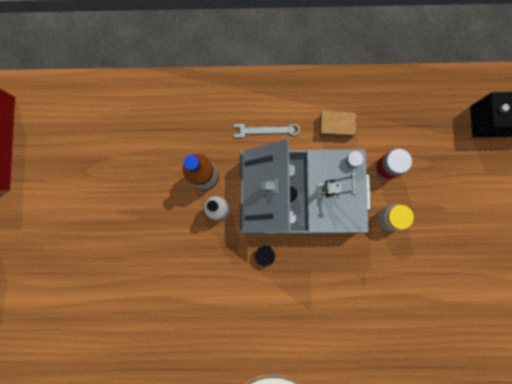

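The top view shows the chest at about (242–369, 150–233), with the latch end on the right (world −y) and the hinge on the left. The lever and loop are near (340,186) and the tin is at (355,160). The scene view confirms the lid is half open and the lever is up. I'll enlarge both.

```bash
python3 - <<'E'
import cv2,numpy as np
a=cv2.imread("pics/scene0.png")[120:310,110:310];b=cv2.imread("pics/top0.png")[140:245,230:380]
a=cv2.resize(a,(600,570),interpolation=cv2.INTER_CUBIC)
b=cv2.resize(b,(750,525),interpolation=cv2.INTER_CUBIC)
cv2.imwrite("pics/a1.png",a);cv2.imwrite("pics/b1.png",b)
E
```

```text
(no output)
```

View pics/a1.png

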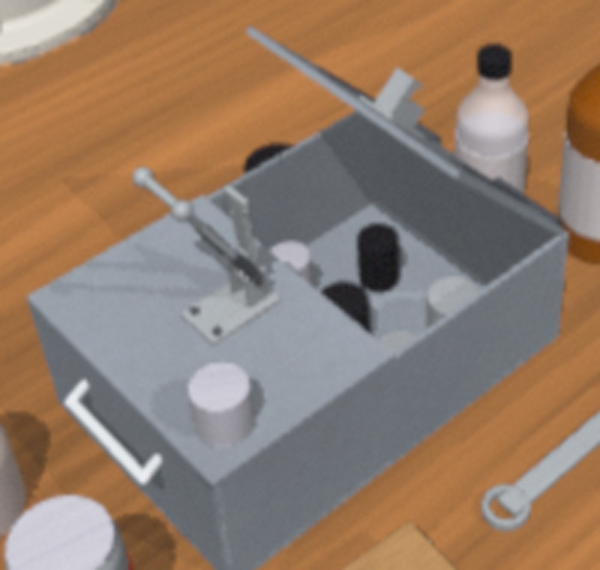

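View pics/b1.png

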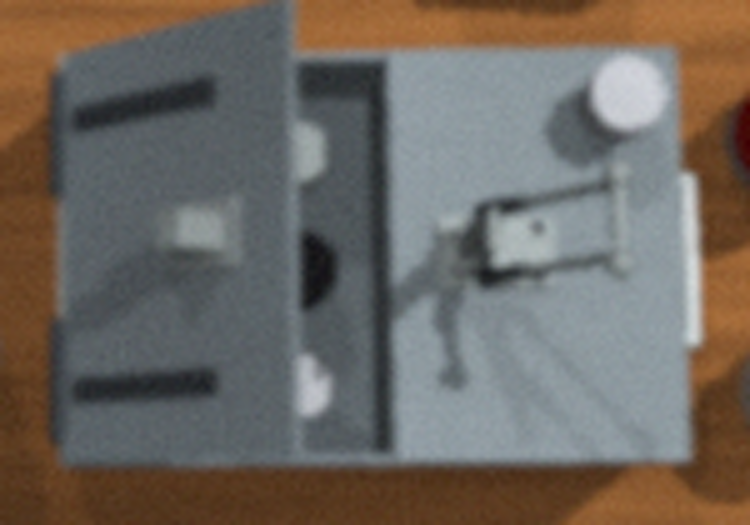

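The enlargements give pixel positions for the deck corners. In the top view they are (365.5,149.6) and (368.4,232). In the scene view they are (120,219.3), (181,282.3) and (298.3,199). The bar's balls show at top (354,174)/(354,192.8) and scene (157.3,179)/(171,190). Next step: compute the positions.

```bash
cat > h.py <<'E'
import numpy as np,cv2
from workcell import bot,hand,kinematics,get_obs,vision
from scipy.spatial.transform import Rotation as R
def ray(r,uv):
    V=r["view"];K=r["intrinsics"]; d=V[:3,:3].T@np.linalg.solve(K,[uv[0],uv[1],1]); return -V[:3,:3].T@V[:3,3],d
def plane(r,uv,z):
    c,d=ray(r,uv); return c+d*(z-c[2])/d[2]
def tri(r1,p1,r2,p2):
    c1,d1=ray(r1,p1);c2,d2=ray(r2,p2)
    s=np.linalg.lstsq(np.c_[d1,-d2],c2-c1,rcond=None)[0]; a=c1+d1*s[0];b=c2+d2*s[1]
    return (a+b)/2,np.linalg.norm(a-b)
E
python3 - <<'E'
from h import *
s=vision.read_camera("scene");t=vision.read_camera("top")
p=lambda n,v:print(n,np.round(v,4).tolist() if not isinstance(v,tuple) else (np.round(v[0],4).tolist(),round(v[1],4)))
A=[plane(t,q,.11) for q in [(365.5,149.6),(368.4,232)]]
B=[plane(s,q,.11) for q in [(181,282.3),(120,219.3),(298.3,199)]]
for v in A+B:p("c",v)
# along-edge direction
B=np.array(B);A=np.array(A)
print("angs",np.degrees(np.arctan2(*(B[2]-B[0])[[1,0]])),np.degrees(np.arctan2(*(B[1]-B[0])[[1,0]])),np.degrees(np.arctan2(*(A[1]-A[0])[[1,0]])))
far=(A[0]+B[0])/2;near=(A[1]+B[1])/2
p("ballfar",tri(t,(354,174),s,(171,190)));p("ballnear",tri(t,(354,192.8),s,(157.3,179)))
p("lidcorner near",tri(t,(288.8,232.6),s,(193.3,130)))
p("lid near hinge",plane(t,(242,233),.11))
E
```

```text
c [0.6858, -0.2339, 0.11]
c [0.4867, -0.233, 0.11]
c [0.6866, -0.2312, 0.11]
c [0.4887, -0.2286, 0.11]
c [0.6896, 0.0617, 0.11]
angs 89.39696876539172 179.25073378240614 179.74016876889996
ballfar ([0.6077, -0.1758, 0.2352], np.float64(0.0015))
ballnear ([0.5678, -0.1751, 0.2333], np.float64(0.0006))
lidcorner near ([0.487, -0.0364, 0.2239], np.float64(0.0029))
lid near hinge [0.4876, 0.0673, 0.11]
```

```bash
cat >> h.py <<'E'
YAW=np.radians(89.5); C=np.array([.5883,-.0817])
ph=(YAW)/2; Q=[np.cos(ph),np.sin(ph),0,0]   # tool down, tool y along -chest y
def W(x,y,z):
    return np.r_[C+[x*np.cos(YAW)-y*np.sin(YAW),x*np.sin(YAW)+y*np.cos(YAW)],z]
def chest(p):
    d=p[:2]-C; return np.array([d@[np.cos(YAW),np.sin(YAW)],d@[-np.sin(YAW),np.cos(YAW)],p[2]])
def tipto(x,y,z,v=.15,dz=None):
    bot.servo_line(W(x,y,z+(bot.tcp_to_tips if dz is None else dz)),Q,v)
def fold(px,pz,r,off,th,y,v):
    tipto(px-r*np.cos(th)+off*np.sin(th)+.011,y,pz+r*np.sin(th)+off*np.cos(th),v)
def st():
    o=get_obs(); print("t",round(o["time_s"],2),"c",np.round(chest(np.array(o["position"])),4),"F",np.round(o["wrist_force"],1),"w",round(o["gripper_width"],4)); return o
E
python3 - <<'E'
from h import *
print(bot.tcp_to_tips)
o=get_obs();p=np.array(o["position"]);bot.servo_line(p+[0,0,.15],None,.25)
hand.move_gripper(0.0)
bot.reach(W(.10,.055,.36),Q); st()
fold(.148,.110,.110,0,1.0,.055,.25);st()
for th in [.7,.5,.3,.15,.05,0]:
    fold(.148,.110,.110,0,th,.055,.1);st()
E
```

```text
0.017
t 4.19 c [0.1007 0.0549 0.36  ] F [ 0.1 -0.2 -0.5] w 0.0001
t 4.9 c [0.0999 0.0543 0.2205] F [0.2 0.9 0.2] w 0.0003
t 5.38 c [0.0741 0.0555 0.1975] F [ 0.  -0.1  0.2] w -0.0
t 5.74 c [0.0623 0.0554 0.1794] F [ 0.3 -0.4  0.2] w -0.0002
t 6.11 c [0.054  0.0553 0.1593] F [-0.3 -0.1  0.1] w -0.0001
t 6.42 c [0.0503 0.0553 0.1433] F [ 0.2 -0.  -0.2] w -0.0004
t 6.68 c [0.0492 0.0552 0.1325] F [ 1.3  0.1 -0.3] w 0.0
t 6.93 c [0.049  0.0548 0.1271] F [ 0.5 -0.4  1.3] w -0.0002
```

```bash
python3 - <<'E'
from h import *
for k in range(1,5):
    tipto(.049,.055,.110-.002*k,.03); o=st()
    if o["wrist_force"][2]>12: break
bot.dwell(.3);st()
tipto(.049,.055,.2,.25)
# move to above the bar, open
hand.move_gripper(.085)
bot.reach(W(-.06,0,.40),Q);st()
bot.dwell(.2)
w=vision.read_camera("wrist");t=vision.read_camera("top");s=vision.read_camera("scene")
np.savez("v1.npz",**{n+k:v[k] for n,v in (("w",w),("t",t),("s",s)) for k in v})
cv2.imwrite("pics/w1.png",w["frame"][:,:,::-1])
a=cv2.resize(s["frame"][120:310,110:310,::-1],(600,570),interpolation=cv2.INTER_CUBIC);cv2.imwrite("pics/s1.png",a)
E
```

```text
t 7.18 c [0.049  0.0547 0.1269] F [-6.5  0.6 22.7] w 0.0
t 7.48 c [0.049  0.0547 0.1269] F [-6.8  0.9 23.7] w -0.0001
t 9.67 c [-0.0594  0.0007  0.3984] F [ 0.5 -0.1  0.7] w 0.0851
```

View pics/w1.png

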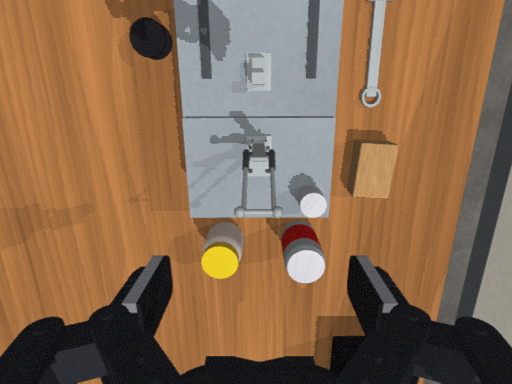

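View pics/s1.png

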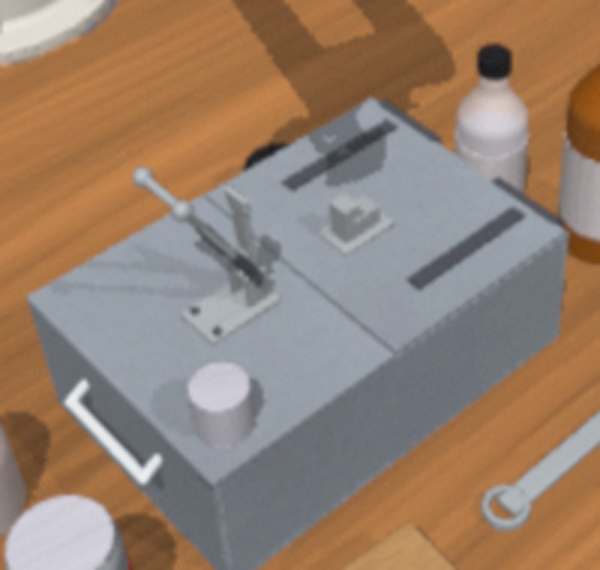

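The lid is shut. In the wrist view the lid gap runs from (184,117) to (333,117), the deck's latch corners are at (190,217) and (329,217), the bar's balls are at (240,212) and (277,212), and the keeper is at (259,70). I'll check the chest frame against these.

```bash
python3 - <<'E'
from h import *
d=np.load("v1.npz"); g=lambda n:{k:d[n+k] for k in("frame","view","intrinsics")}
w,t,s=g("w"),g("t"),g("s"); S=lambda x,y:(x/3+110,y/3+120)
for n,q in dict(gapL=(184,117),gapR=(333,117),dL=(190,217),dR=(329,217)).items(): print(n,np.round(chest(plane(w,q,.11)),4))
for n,q,r in [("ballnear",(240,212),S(142,177)),("ballfar",(277,212),S(183,210)),("levertip",(258,138),S(236,192))]:
    p,e=tri(w,q,s,r); print(n,np.round(chest(p),4),round(e,4))
# predicted pixels of the keeper lip edge & latch axis in wrist view
for n,c in dict(lipL=(.0434,.008,.14),lipR=(.0434,-.008,.14),axis=(-.045,0,.132)).items():
    v=w["view"]@np.r_[W(*c),1]; u=w["intrinsics"]@v[:3]; print(n,np.round(u[:2]/u[2],1))
a=cv2.resize(w["frame"][30:230,180:340,::-1],(480,600),interpolation=cv2.INTER_CUBIC);cv2.imwrite("pics/w1c.png",a)
E
```

```text
gapL [-0.0094  0.1008  0.11  ]
gapR [-0.009  -0.0932  0.11  ]
dL [-0.1502  0.1028  0.11  ]
dR [-0.1496 -0.0984  0.11  ]
ballnear [-0.0931  0.0212  0.2322] 0.0012
ballfar [-0.0925 -0.0167  0.2322] 0.0024
levertip [-0.031   0.0083  0.1893] 0.015
lipL [254.6  72.3]
lipR [268.5  72.3]
axis [261.3 147.3]
```

View pics/w1c.png

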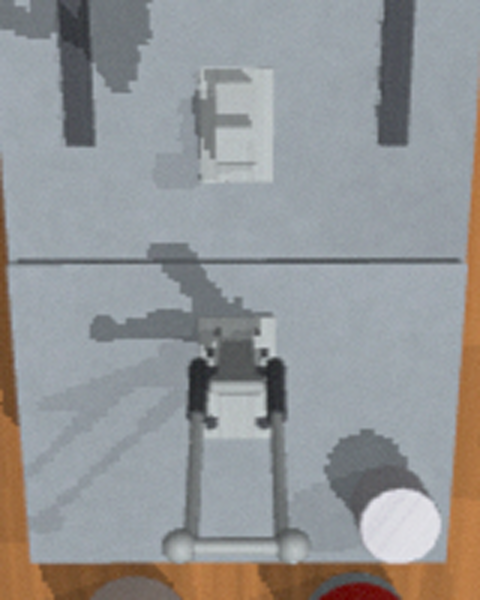

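```bash
sed -i 's/C=np.array(\[.5883,-.0817\])/C=np.array([.5863,-.0817])/' h.py
python3 - <<'E'
from h import *
D=.003
B=lambda x,z,v=.12: tipto(x,0,z,v,D)
hand.move_gripper(.075)
tipto(-.093,0,.30,.25,D); B(-.093,.232); st()
hand.move_gripper(.03,20);o=st();print(o["grip_force"])
px,pz=-.0462,.148
for e in [105,90,75,60,45,30,18,10]:
    e=np.radians(e);B(px+.095*np.cos(e),pz+.095*np.sin(e),.15)
st()
B(.0515,.158,.06);st()
w=vision.read_camera("scene")
a=cv2.resize(w["frame"][120:310,110:310,::-1],(600,570),interpolation=cv2.INTER_CUBIC);cv2.imwrite("pics/s2.png",a)
E
```

```text
t 11.56 c [-0.093  -0.0006  0.2361] F [ 1.   0.9 -0.7] w 0.0747
t 11.93 c [-0.0936 -0.0005  0.236 ] F [-1.6 -3.7  6.2] w 0.0476
20.112421810626984
t 14.35 c [0.0473 0.0002 0.1676] F [-1.3  2.9  0.3] w 0.0478
t 14.62 c [ 5.100e-02 -1.000e-04  1.611e-01] F [-1.2 -4.3 -0. ] w 0.047
```

View pics/s2.png

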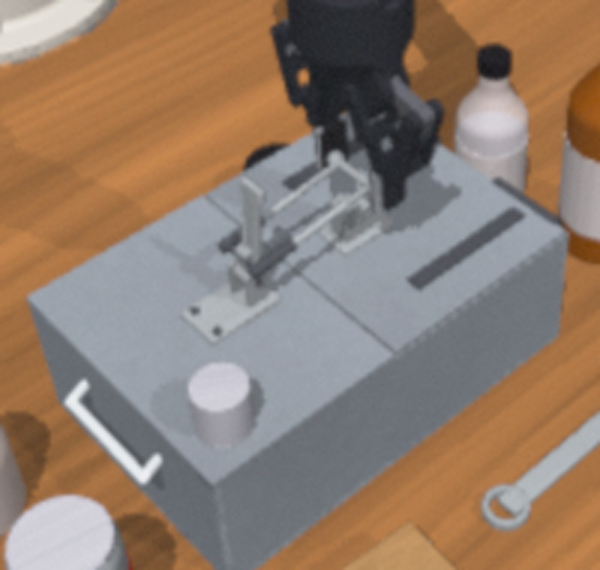

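The gripper holds the bar by its balls above the keeper (near ball at (335,158)), and the lever followed it over. Next I lower the bar, draw it back and check.

```bash
python3 - <<'E'
from h import *
D=.003
B=lambda x,z,v=.05: tipto(x,0,z,v,D)
for z in [.150,.143,.137,.131]:
    B(.0515,z); o=st()
    if abs(o["wrist_force"][2])>12: print("STOP");break
else:
    B(.044,.131);st()
    w=vision.read_camera("scene")
    a=cv2.resize(w["frame"][150:250,160:270,::-1],(660,600),interpolation=cv2.INTER_CUBIC);cv2.imwrite("pics/s3.png",a)
E
```

```text
t 14.98 c [0.0516 0.     0.1527] F [-0.4 -0.1 -0.2] w 0.0476
t 15.28 c [0.0517 0.     0.1457] F [-0.2 -0.  -0.9] w 0.0475
t 15.54 c [5.150e-02 1.000e-04 1.396e-01] F [-0.3  0.6  0.6] w 0.0477
t 15.81 c [5.140e-02 1.000e-04 1.337e-01] F [-0.6 -1.9 -0.3] w 0.0477
t 16.11 c [0.0443 0.     0.134 ] F [-0.5  2.8 -1.4] w 0.0478
```

View pics/s3.png

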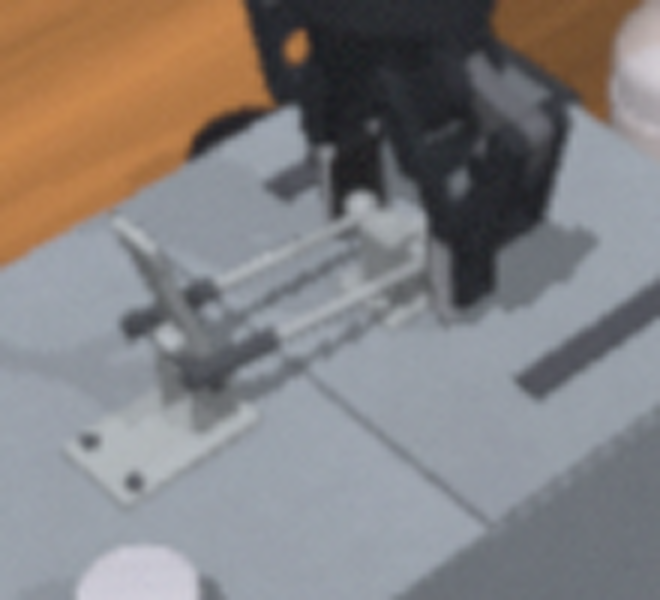

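The bar is under the lip (near ball at (360,205)) and the lever is leaning back. I'll release the bar, fold the lever and look.

```bash
python3 - <<'E'
from h import *
bot.dwell(.3)
hand.move_gripper(.075)
tipto(.044,0,.26,.2); hand.move_gripper(0.0,60)
F=lambda th,v=.12,off=.006: (fold(-.045,.132,.058,off,th,0,v),st())
F(2.0,.25)
for th in [1.6,1.3,1.0,.8,.6,.45,.3,.2,.1,.03]: F(th)
for k in (.005,.003,.001):
    _,o=F(0,.03,k)
    if o["wrist_force"][2]>20: break
bot.dwell(.3);st()
tipto(-.06,0,.32,.2)
bot.reach(W(.02,.0,.42),Q)
bot.dwell(.2);st()
w=vision.read_camera("wrist");s=vision.read_camera("scene")
a=cv2.resize(s["frame"][150:250,150:260,::-1],(440,400),interpolation=cv2.INTER_CUBIC)
b=cv2.resize(w["frame"],(512,384))[:,:,::-1][0:300,150:400]; b=cv2.resize(b,(333,400))
cv2.imwrite("pics/f.png",np.hstack([a,b]))
E
```

```text
t 18.93 c [-0.0043 -0.0002  0.1997] F [-0.4 -0.2  0.9] w -0.0002
t 19.27 c [-0.0263 -0.0008  0.2083] F [-0.3  1.2  0.5] w 0.0001
t 19.56 c [-0.0437  0.      0.2065] F [ 0.3 -0.1  0.8] w 0.0002
t 19.85 c [-6.030e-02 -1.000e-04  2.009e-01] F [0.8 1.1 0.1] w 0.0
t 20.1 c [-0.0701  0.      0.1946] F [-0.2  1.8  1. ] w -0.0
t 20.35 c [-0.0785  0.0002  0.1864] F [ 1.2 -0.1  0.1] w 0.0003
t 20.6 c [-0.0837  0.0002  0.1792] F [ 0.1 -0.   0. ] w -0.0003
t 20.85 c [-0.0878  0.0004  0.1712] F [-0.1 -0.3  0.7] w -0.0002
t 21.1 c [-0.0897  0.0002  0.166 ] F [ 0.1 -1.   1.5] w 0.0005
t 21.35 c [-0.0911  0.0003  0.1603] F [ 0.5 -0.8 -0.1] w 0.0008
t 21.6 c [-0.0918  0.0002  0.1564] F [ 0.  -0.5 -0.1] w -0.0002
t 21.85 c [-0.0921 -0.0004  0.155 ] F [-2.8  1.7  9.1] w 0.0004
t 22.1 c [-0.0921 -0.0006  0.1548] F [-7.1  1.8 24.7] w -0.0001
t 22.4 c [-0.0921 -0.0006  0.1548] F [-8.   2.4 23.7] w 0.0003
t 24.23 c [0.0192 0.0005 0.4183] F [1.  0.3 0.5] w 0.0004
```

View pics/f.png

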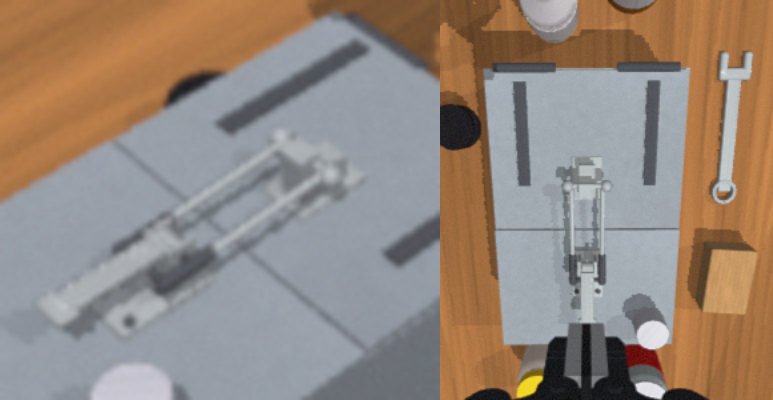

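The lever lies flat. The balls are at left-panel (283,135)/(328,172) and right-panel (568,186)/(606,186). I'll triangulate to confirm the bar is behind the post.

```bash
python3 - <<'E'
from h import *
w=vision.read_camera("wrist");s=vision.read_camera("scene")
pw=lambda x,y:(150+(x-440)*250/333,y*.75); ps=lambda x,y:(150+x/4,150+y/4)
for q,r in [((568,186),(283,135)),((606,186),(328,172))]:
    p,e=tri(w,pw(*q),s,ps(*r)); print(np.round(chest(p),4),round(e,4), np.round(chest(plane(w,pw(*q),.132)),4))
print("gap",chest(plane(w,pw(590,229),.11)))
for n,c in dict(bar=(.0414,0,.132),front=(.0274,0,.132),lip=(.0434,0,.14),post=(.0304,0,.14)).items():
    for nm,v in(("w",w),("s",s)):
        k=v["view"]@np.r_[W(*c),1];u=v["intrinsics"]@k[:3];u=u[:2]/u[2]
        print(n,nm,np.round([440+(u[0]-150)*1.332,u[1]/.75] if nm=="w" else (u-150)*4,0))
E
```

```text
[0.0415 0.0187 0.136 ] 0.0022 [0.0402 0.0196 0.132 ]
[ 0.0408 -0.0181  0.1363] 0.0001 [ 0.0402 -0.0182  0.132 ]
gap [-0.00947457 -0.00259253  0.11      ]
bar w [588. 185.]
bar s [305. 159.]
front w [588. 199.]
front s [284. 173.]
lip w [588. 184.]
lip s [308. 146.]
post w [588. 197.]
post s [288. 158.]
```

```bash
python3 -c "
from workcell import hand_in
print(hand_in())"
```

```text
the job is handed in; nothing more can be done
None
```

I handed the job in at about 24 s of the 58 s allowed: the lid is shut, the lever lies flat, and the loop's bar measures within about 1 mm of the keeper point along x. Its measured height came out about 4 mm high, but the lip holds it lower than that. I didn't touch the tin or the other things, and no verdict came back.

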